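Clip down and pump out a food container

TASK

Snap the four lid clips of the food container fully shut, working in opposite-corner order: after the first clip do the one diagonally opposite, then the other two. Then push the pump plunger in the middle of the lid all the way down and let it come back up. Do not disturb the things around the container.

Things in the scene. Friction and masses are not known exactly. Their poses are not given: they have to be found in the camera images.
- container: white plastic food container, lid already lying on it, standing firmly on the table (full and heavy, it does not budge). 172 mm (its x) by 222 mm (its y, the long way) over the rim, 88 mm high to the flat top of the lid. Origin: centre of its underside; z up. Four grey hinged clips on the lid, two on each long side, one near each corner; in the lid's middle a round grey pump plunger.
- clip1 (a joint): hinge angle of the clip at the far-left corner (+x, +y) in the container's own axes, diagonal to clip3: 0 = shut, flat on the lid with its lip over the rim; grows as it swings up, stop at 0.95 rad. Starts at 0.5 to 0.7. Stiff: pushing its outer part down takes a few newtons, at most 6. At 0.4 to 0.7 rad it stays where left; below about 0.35 it snaps shut by itself and stays shut.
- clip2 (a joint): hinge angle of the clip at the far-right corner (+x, -y) in the container's own axes, diagonal to clip4: 0 = shut, flat on the lid with its lip over the rim; grows as it swings up, stop at 0.95 rad. Starts at 0.5 to 0.7. Stiff: pushing its outer part down takes a few newtons, at most 6. At 0.4 to 0.7 rad it stays where left; below about 0.35 it snaps shut by itself and stays shut.
- clip3 (a joint): hinge angle of the clip at the near-right corner (-x, -y) in the container's own axes, diagonal to clip1: 0 = shut, flat on the lid with its lip over the rim; grows as it swings up, stop at 0.95 rad. Starts at 0.5 to 0.7. Stiff: pushing its outer part down takes a few newtons, at most 6. At 0.4 to 0.7 rad it stays where left; below about 0.35 it snaps shut by itself and stays shut.
- clip4 (a joint): hinge angle of the clip at the near-left corner (-x, +y) in the container's own axes, diagonal to clip2: 0 = shut, flat on the lid with its lip over the rim; grows as it swings up, stop at 0.95 rad. Starts at 0.5 to 0.7. Stiff: pushing its outer part down takes a few newtons, at most 6. At 0.4 to 0.7 rad it stays where left; below about 0.35 it snaps shut by itself and stays shut.
- clip1_tab (a point): point on the upper face of clip1, 33 mm out from its hinge line, midway across its width; it swings with the clip. The clip is a plate 40 mm wide (along the container's y), 4 mm thick, reaching 48 mm out from the hinge, with an 18 mm lip turned down at its outer end. The hinge line runs along the container's y, 44 mm from the container's centre line and 90 mm above its underside; when shut this point is at (+77, +70, 92) mm in the container's frame.
- clip2_tab (a point): point on the upper face of clip2, 33 mm out from its hinge line, midway across its width; it swings with the clip. The clip is a plate 40 mm wide (along the container's y), 4 mm thick, reaching 48 mm out from the hinge, with an 18 mm lip turned down at its outer end. The hinge line runs along the container's y, 44 mm from the container's centre line and 90 mm above its underside; when shut this point is at (+77, -70, 92) mm in the container's frame.
- clip3_tab (a point): point on the upper face of clip3, 33 mm out from its hinge line, midway across its width; it swings with the clip. The clip is a plate 40 mm wide (along the container's y), 4 mm thick, reaching 48 mm out from the hinge, with an 18 mm lip turned down at its outer end. The hinge line runs along the container's y, 44 mm from the container's centre line and 90 mm above its underside; when shut this point is at (-77, -70, 92) mm in the container's frame.
- clip4_tab (a point): point on the upper face of clip4, 33 mm out from its hinge line, midway across its width; it swings with the clip. The clip is a plate 40 mm wide (along the container's y), 4 mm thick, reaching 48 mm out from the hinge, with an 18 mm lip turned down at its outer end. The hinge line runs along the container's y, 44 mm from the container's centre line and 90 mm above its underside; when shut this point is at (-77, +70, 92) mm in the container's frame.
- plunger_top (a point): centre of the top of the round pump plunger's head (34 mm across) in the middle of the lid; 112 mm above the container's underside when up. It moves with the plunger.
- plunger (a joint): how far the sprung plunger is pushed down, m: 0 = up (24 mm above the lid), stop at 0.015 = fully down. Spring 3.6 N at the top, 8 N at the bottom; it springs back up by itself when let go.
- bowl: terracotta bowl, 130 mm across, 60 mm high, a bystander; origin under its centre
- tumbler1: blue plastic tumbler, 72 mm across, 115 mm high, a bystander; origin under its centre
- tumbler2: pink plastic tumbler, 72 mm across, 115 mm high, a bystander; origin under its centre
- measuring_cup: steel measuring cup, 80 mm across, 50 mm high, its flat handle reaching 111 mm from the cup's centre along its own x; a bystander; origin under the cup's centre

How it is judged:
By the outcome, as a careful person would: the job done as asked, in the order asked, and still so for the second after the job is handed in, with the robot touching nothing.
It also fails if it takes over 43 s, if anything falls off the work surface, if the arm or the gripper's body presses on something with over 40 N, if the wrist force passes 120 N, or if a joint passes its speed limit or range.

ROBOT

A 6-joint arm with a two-finger parallel gripper is mounted at the origin on the work surface. World frame = base frame: x ahead of the robot, y to its left, z up, the work surface at z = 0. Lengths are in m, angles in rad, forces in N, time in s.
With the tool pointing down it reaches from about 0.3 to 0.875 m from the base axis. Payload 6.4 kg.
Tool frame: the origin (TCP) lies between the finger pads; the fingertips stand ahead of it and the grasp point (between the pads) lies 11 mm behind it (r.tips_ahead is the z of the fingertips in the tool frame, in m); z points along the fingers, y is the direction in which the jaws open and shut (so a half turn about z gives the same grasp; the last joint's range is limited). The gripper opens to 88 mm and grips with 3 to 60 N. Pads are 18 mm wide; open, the fingers measure 123 mm over their backs; the gripper's body (75 mm by 187 mm) begins 45 mm behind the grasp point.
Start: joints at [-1.365, 0.181, 1.607, -0, 1.354, -0.206], TCP at [0.23, -0.527, 0.247] pointing down, gripper open.
Joint ranges: [-2.99, 2.99], [-0.89, 2.07], [0.3, 2.58], [-1.14, 4.28], [0, 2.63], [-3.12, 3.12]. Speed limits (rad/s): [2.57, 2.57, 3.01, 3.14, 3.14, 3.14].

INTERFACE

Orientations are given as a 3x3 rotation matrix whose columns are the frame's x, y, z axes.
In Python, from workcell import r, viewer gives the robot as it stands.
- The arm moves only by the shell command python3 -m pendant 'ROWS' [OPENING]. ROWS is JSON, a list of rows, each a list of 6 numbers: the shift along the tool's x, y, z in mm, then the turn, a rotation vector about the tool's x, y, z in rad. In form: [[x, y, z, rx, ry, rz], ...]. A call has 1 to 12 rows; each row is the pose to reach, as a shift and turn from the pose commanded when the call began, along the tool's axes at that moment; what a row does not reach only later rows make up. A row lasts 1/8 s, in which the tool goes at most 62.5 mm and 10.7 degrees, less where a joint would pass 70% of its speed; a pose out of reach is approached as far as the arm can. A call with a gripper value outside its range is refused whole. OPENING is the closure in counts, from 0 (fully open) to 255 (shut), set as the call begins (- or left out, the last holds). The fingers move at their own pace and stop on an object; the grip force is fixed at half the most. Time passes only in rows, so rows that repeat a pose let the fingers close. It gives the time, the measured TCP pose, the force and the opening at its end, in the units of the state.
- r.observe(): the state, without advancing time (a new reading comes with each control period).
- viewer.grab_frame(name): name is "side" or "top" or "wrist"; returns the picture (384x512x3 uint8, blue, green, red); there is no depth.
- viewer.camera_params(name): a dict with "intrinsics" (3x3 intrinsics, pixels), "rvec" (rotation vector, rad) and "tvec" (3), from world to camera coordinates, as OpenCV has them; the wrist camera has in their place "hand_eye" (4x4, takes a point from camera to tool coordinates, whose origin is the TCP and whose axes are the flange's). Camera axes: x right, y down, z forward; pixel columns grow to the right and rows downward; lengths in m; the calibration is good to about 2 mm. The wrist camera is an equidistant fisheye: a pixel r from the principal point sees the ray r / f radians off the axis. A picture is of the moment at which its call begins: read the wrist's pose just before it. camera_params takes no time and is no camera call.
- r.job_done(): hands the job in, once; it reports no verdict.
The state is a dict: "t": time; "joint_positions": joint angles; "qvel": joint speeds; "tau": joint torques, N m; "tool_pos": TCP position; "eef_rot": TCP orientation; "ft_force": force on the tool from outside, world axes, zero at the start; "ft_torque": the same for the moment, N m; "width": opening from 0.0 (shut) to 1.0 (fully open).
Only numpy, scipy, OpenCV 4.12 (cv2) and the standard library are available. Lean on these libraries where they do the work, as an engineer would, in place of code of your own. Each camera call takes 0.05 s, during which the arm holds its last target. There are 200 camera calls.

## Working session

There is one attempt and no reset: what is moved stays moved. The work goes in short steps, Python scripts to look and compute and a shell command to move; the robot and the scene stay as the last step left them, time stands still between calls to the robot, and variables do not carry over. Pictures are saved under pics/ and viewed, about 8 in all and at most 12, crops included, and the job is handed in when it is done.

```bash
mkdir -p pics; ls
python3 - <<'E'
from workcell import r, viewer
import cv2,numpy as np
a=viewer.grab_frame("top");b=viewer.grab_frame("side")
cv2.imwrite("pics/top0.png",a);cv2.imwrite("pics/side0.png",b)
for n in("top","side"):
    print(n,{k:np.round(v,4).tolist() for k,v in viewer.camera_params(n).items()})
o=r.observe();print({k:np.round(v,3).tolist() for k,v in o.items()},r.tips_ahead)
E
```

```text
pics
top {'intrinsics': [[402.8537, 0.0, 242.8188], [0.0, 402.8537, 190.4141], [0.0, 0.0, 1.0]], 'rvec': [2.1393, -2.1894, 0.0775], 'tvec': [0.0219, 0.5724, 1.0949]}
side {'intrinsics': [[418.9426, 0.0, 257.3019], [0.0, 418.9426, 189.8168], [0.0, 0.0, 1.0]], 'rvec': [0.1803, -2.7899, 1.3363], 'tvec': [0.5605, 0.1256, 1.2018]}
{'t': 0.1, 'joint_positions': [-1.365, 0.181, 1.608, -0.0, 1.354, -0.206], 'qvel': [0.0, -0.001, -0.002, 0.0, -0.001, -0.002], 'tau': [-0.001, -43.483, -34.269, 0.07, 0.034, -0.0], 'tool_pos': [0.23, -0.526, 0.246], 'eef_rot': [[0.916, 0.4, -0.0], [0.4, -0.916, 0.001], [0.0, -0.002, -1.0]], 'ft_force': [-0.213, -0.385, -0.061], 'ft_torque': [0.021, 0.005, 0.045], 'width': 0.999} 0.008
```

View pics/top0.png

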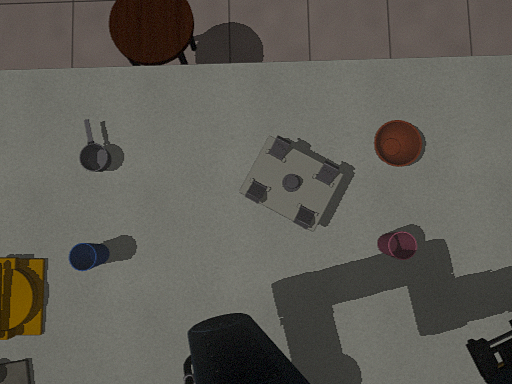

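View pics/side0.png

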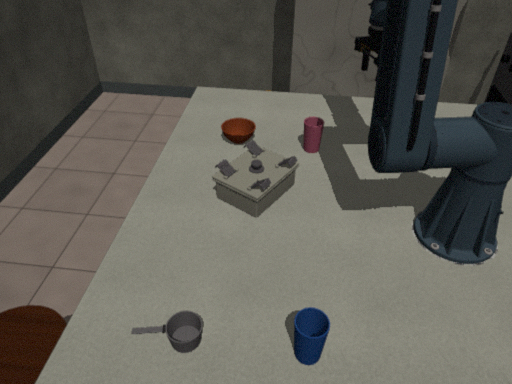

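Run:
```python
import cv2
a=cv2.imread("pics/top0.png")[125:240,230:365]
b=cv2.imread("pics/side0.png")[135:215,205:305]
a=cv2.resize(a,None,fx=4,fy=4,interpolation=cv2.INTER_CUBIC)
a=cv2.convertScaleAbs(a,alpha=1.5)
cv2.imwrite("pics/c1.png",a)
```

```text
(no output)
```

View pics/c1.png

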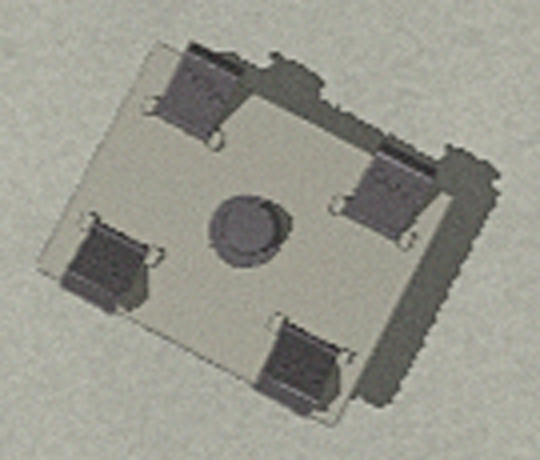

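```bash
cat > h.py <<'E'
from workcell import r, viewer
import cv2,numpy as np
def ray(n,px):
    p=viewer.camera_params(n);R=cv2.Rodrigues(np.array(p["rvec"],float))[0];t=np.array(p["tvec"],float).ravel()
    d=np.linalg.inv(p["intrinsics"])@[px[0],px[1],1]
    return -R.T@t,R.T@d
def onz(n,px,z):
    c,d=ray(n,px);return c+d*(z-c[2])/d[2]
E
python3 - <<'E'
from h import *
o=np.array([230,125]);f=lambda x,y:o+(np.array([x,y])-1.5)/4
C=[onz("top",f(*p),.088)[:2] for p in [(158,42),(452,197),(335,424),(40,268)]]
print(np.round(C,4), 'ctr',np.mean(C,0))
for i in range(4): d=C[(i+1)%4]-C[i];print(np.hypot(*d),np.degrees(np.arctan2(d[1],d[0])))
print('plunger',onz("top",f(243,232),.112))
H=[onz("top",f(*p),.090)[:2] for p in [(152,106),(217,141),(337,206),(407,240),(350,357),(278,321),(155,255),(88,220)]]
print('hinge mean',np.mean(H,0),np.round(H,3).tolist())
for i in(0,7): pass
print('lineang',np.degrees(np.arctan2(*(H[0]-H[3])[::-1])),np.degrees(np.arctan2(*(H[7]-H[4])[::-1])))
R=r.observe()["eef_rot"];print(np.degrees(np.arctan2(R[1][0],R[0][0])))
# other bystanders approx
for n,p in dict(bowl=(399,143),pink=(392,245),blue=(82,257),cup=(94,157)).items(): print(n,onz("top",p,.03).round(3))
b=cv2.resize(cv2.imread("pics/side0.png")[135:215,205:305],None,fx=6,fy=6,interpolation=cv2.INTER_CUBIC)
cv2.imwrite("pics/c2.png",cv2.convertScaleAbs(b,alpha=1.6))
E
```

```text
[[ 0.7131 -0.0658]
 [ 0.6044 -0.2556]
 [ 0.4578 -0.1734]
 [ 0.5641  0.0159]] ctr [ 0.58484681 -0.11974792]
0.2187452740703844 -119.79803642896749
0.16801670970716898 150.71175040052458
0.21713538231011276 60.69854392741197
0.1699204569049423 -28.748316954161716
plunger [ 0.58201156 -0.11562195  0.112     ]
hinge mean [ 0.5854254  -0.12088399] [[0.67, -0.061], [0.645, -0.103], [0.6, -0.18], [0.577, -0.225], [0.501, -0.185], [0.525, -0.139], [0.571, -0.06], [0.595, -0.016]]
lineang 60.41348334046671 60.821236773408636
23.592955762093187
bowl [ 0.694 -0.429  0.03 ]
pink [ 0.414 -0.394  0.03 ]
blue [0.399 0.456 0.03 ]
cup [0.677 0.426 0.03 ]
```

View pics/c2.png

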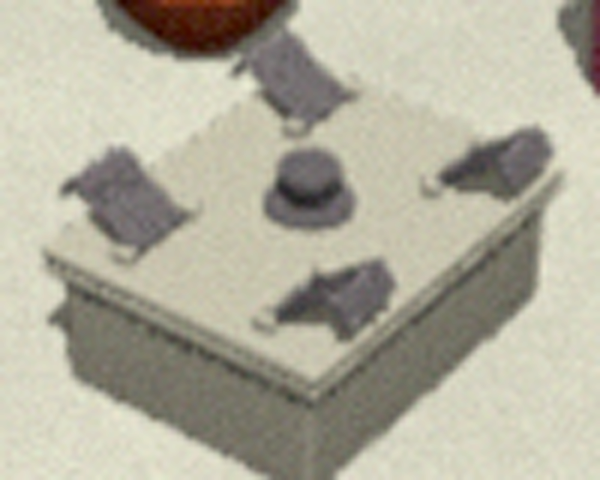

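```bash
cat >> h.py <<'E'
C0=np.array([.584,-.118]);A=np.radians(-29.5)
Rd=np.array([[np.cos(A),np.sin(A),0],[np.sin(A),-np.cos(A),0],[0,0,-1.]])
def plan(cx,cy,ztip):
    "shift (mm, tool axes) and turn from the present pose to container-frame (mm) point"
    o=r.observe();R=np.array(o["eef_rot"]);p=np.array(o["tool_pos"])
    c,s=np.cos(A),np.sin(A)
    w=np.r_[C0+np.array([c*cx-s*cy,s*cx+c*cy])/1e3,ztip/1e3+r.tips_ahead]
    print((cx,cy,ztip),((R.T@(w-p))*1e3).round(1),cv2.Rodrigues(R.T@Rd)[0].ravel().round(3))
def st():
    o=r.observe();R=np.array(o["eef_rot"]);p=np.array(o["tool_pos"]);tip=p+R[:,2]*r.tips_ahead
    c,s=np.cos(A),np.sin(A);d=(tip[:2]-C0)*1e3
    print('t',o["t"],'tip in cont',(c*d[0]+s*d[1]).round(1),(-s*d[0]+c*d[1]).round(1),(tip[2]*1e3).round(1),'F',np.round(o["ft_force"],1),'w',o["width"])
E
python3 - <<'E'
from h import *
print(onz("side",(205+307/6,135+167/6),.112))
plan(72,70,238);plan(72,70,150);st()
E
```

```text
[ 0.58356303 -0.11250213  0.112     ]
(72, 70, 238) [ 5.870e+02 -2.171e+02  4.000e-01] [-0.002  0.     0.927]
(72, 70, 150) [ 587.  -217.    88.4] [-0.002  0.     0.927]
t 0.1 tip in cont -106.9 -529.8 237.9 F [-0.2 -0.4 -0.1] w 0.9985020328052499
```

```bash
python3 -m pendant '[[58,-22,0,0,0,0.15],[117,-43,0,0,0,0.3],[175,-65,0,0,0,0.45],[233,-87,0,0,0,0.6],[292,-108,0,0,0,0.75],[350,-130,0,0,0,0.927],[410,-152,0,0,0,0.927],[470,-174,0,0,0,0.927],[530,-196,0,0,0,0.927],[587,-217,0,0,0,0.927],[587,-217,0,0,0,0.927],[587,-217,0,0,0,0.927]]' 255; python3 -c "
from h import *
st();plan(72,70,150);plan(72,70,93)
a=viewer.grab_frame('side');w=viewer.grab_frame('wrist')
cv2.imwrite('pics/s1.png',np.hstack([a[60:260,180:420],w[90:290,140:380]]).repeat(1,0))"
```

```text
t: 1.6
tool_pos: [0.6809, -0.0927, 0.2458]
eef_rot: [[0.871, -0.492, -0.002], [-0.492, -0.871, 0.0], [-0.001, 0.001, -1.0]]
ft_force: [0.3, -1.0, 0.2]
width: 0.003
t 1.6 tip in cont 71.9 69.7 237.8 F [ 0.3 -1.   0.2] w 0.003234865854129488
(72, 70, 150) [ 0.2 -0.4 87.8] [0.001 0.001 0.001]
(72, 70, 93) [  0.3  -0.4 144.8] [0.001 0.001 0.001]
```

View pics/s1.png

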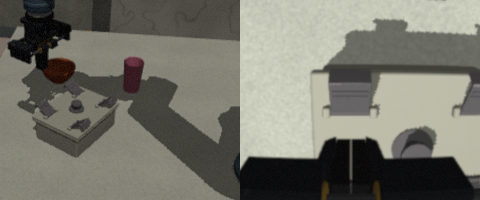

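```bash
python3 -m pendant '[[0,0,50,0,0,0],[0,0,95,0,0,0],[0,0,105,0,0,0],[0,0,115,0,0,0],[0,0,123,0,0,0],[0,0,131,0,0,0],[0,0,137,0,0,0],[0,0,142,0,0,0],[0,0,144,0,0,0],[0,0,144,0,0,0]]'; python3 -c "
from h import *
st()
a=viewer.grab_frame('side');w=viewer.grab_frame('wrist')
cv2.imwrite('pics/s2.png',np.hstack([cv2.resize(a[120:220,200:310],None,fx=3,fy=3),cv2.resize(w[90:290,140:380],None,fx=1.5,fy=1.5)]))"
```

```text
t: 2.95
tool_pos: [0.6811, -0.093, 0.1024]
eef_rot: [[0.87, -0.493, -0.001], [-0.493, -0.87, 0.0], [-0.001, 0.0, -1.0]]
ft_force: [-0.0, -0.9, 0.5]
width: 0.001
t 2.95 tip in cont 72.2 69.6 94.4 F [-0.  -0.9  0.5] w 0.0005348830554671855
```

View pics/s2.png

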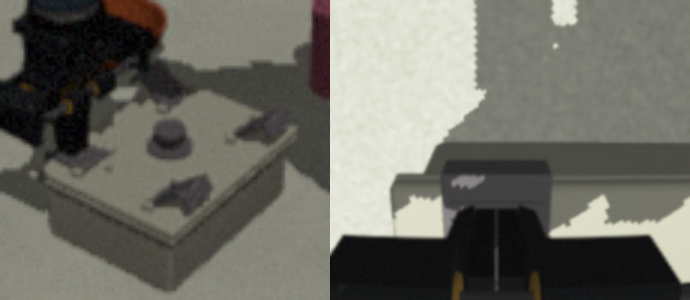

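```bash
python3 -m pendant '[[0,0,1,0,0,0],[0,0,2,0,0,0],[0,0,3,0,0,0],[0,0,3,0,0,0]]'; python3 -m pendant '[[0,0,-40,0,0,0],[0,0,-63,0,0,0],[-20,20,-63,0,0,0],[-60,58,-63,0,0,0],[-100,97,-63,0,0,0],[-144,140,-63,0,0,0],[-144,140,-63,0,0,0],[-144,140,-63,0,0,0]]'; python3 -c "
from h import *
st();plan(-72,-70,93.5)"
```

```text
t: 3.55
tool_pos: [0.6813, -0.0932, 0.1005]
eef_rot: [[0.87, -0.493, 0.0], [-0.493, -0.87, -0.0], [0.0, -0.0, -1.0]]
ft_force: [-2.8, 0.7, 5.6]
width: 0.005
t: 4.55
tool_pos: [0.4878, -0.1445, 0.1634]
eef_rot: [[0.87, -0.493, 0.002], [-0.493, -0.87, -0.001], [0.002, -0.0, -1.0]]
ft_force: [0.5, -0.0, 0.2]
width: 0.002
t 4.55 tip in cont -70.7 -70.5 155.4 F [ 0.5 -0.   0.2] w 0.0015754141618920473
(-72, -70, 93.5) [-1.4 -0.4 61.9] [-0.    -0.002 -0.001]
```

```bash
python3 -m pendant '[[-1,0,15,0,0,0],[-1,0,25,0,0,0],[-1,0,33,0,0,0],[-1,0,41,0,0,0],[-1,0,48,0,0,0],[-1,0,54,0,0,0],[-1,0,58,0,0,0],[-1,0,61,0,0,0],[-1,0,63,0,0,0],[-1,0,64,0,0,0],[-1,0,64,0,0,0]]'; python3 -c "
from h import *
st()
a=viewer.grab_frame('side');w=viewer.grab_frame('wrist')
cv2.imwrite('pics/s3.png',np.hstack([cv2.resize(a[120:220,200:310],None,fx=3,fy=3),cv2.resize(w[90:290,140:380],None,fx=1.5,fy=1.5)]))"
```

```text
t: 5.92
tool_pos: [0.4862, -0.1436, 0.1003]
eef_rot: [[0.87, -0.492, -0.0], [-0.492, -0.87, -0.0], [-0.0, 0.0, -1.0]]
ft_force: [-6.4, 3.3, 14.6]
width: 0.009
t 5.925 tip in cont -72.6 -70.4 92.3 F [-6.4  3.3 14.6] w 0.00861735101827017
```

View pics/s3.png

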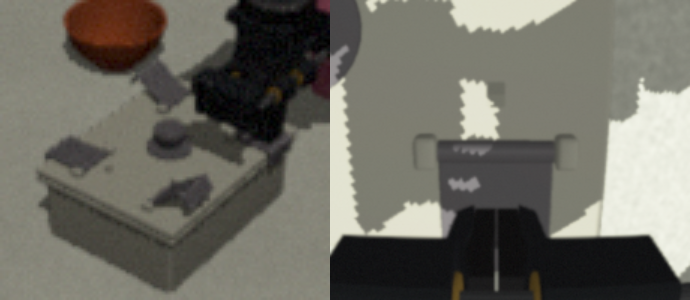

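```bash
python3 -m pendant '[[0,0,-40,0,0,0],[0,0,-64,0,0,0],[20,0,-64,0,0,0],[70,0,-64,0,0,0],[120,0,-64,0,0,0],[144,0,-64,0,0,0],[144,0,-64,0,0,0],[144,0,-64,0,0,0]]'; python3 -c "
from h import *
st();plan(72,-70,93.5)"
```

```text
t: 7.02
tool_pos: [0.6105, -0.2138, 0.1623]
eef_rot: [[0.87, -0.493, -0.001], [-0.493, -0.87, 0.001], [-0.001, -0.0, -1.0]]
ft_force: [-0.0, -0.3, 0.1]
width: 0.005
t 7.025 tip in cont 70.3 -70.3 154.3 F [-0.  -0.3  0.1] w 0.004903449746014514
(72, -70, 93.5) [ 1.8 -0.3 60.8] [-0.     0.001 -0.   ]
```

```bash
python3 -m pendant '[[1,0,15,0,0,0],[1,0,25,0,0,0],[1,0,33,0,0,0],[1,0,41,0,0,0],[1,0,48,0,0,0],[1,0,54,0,0,0],[1,0,58,0,0,0],[1,0,61,0,0,0],[1,0,63,0,0,0],[1,0,63,0,0,0]]';  python3 -m pendant '[[0,0,-40,0,0,0],[0,0,-64,0,0,0],[-20,-20,-64,0,0,0],[-60,-58,-64,0,0,0],[-100,-97,-64,0,0,0],[-144,-140,-64,0,0,0],[-144,-140,-64,0,0,0],[-144,-140,-64,0,0,0]]'; python3 -c "
from h import *
st();plan(-72,70,93.5)
a=viewer.grab_frame('side')
cv2.imwrite('pics/s4.png',cv2.resize(a[100:220,180:330],None,fx=3,fy=3))"
```

```text
t: 8.28
tool_pos: [0.6122, -0.2149, 0.1005]
eef_rot: [[0.87, -0.493, -0.0], [-0.493, -0.87, -0.0], [-0.0, 0.0, -1.0]]
ft_force: [-1.9, 1.4, 4.0]
width: 0.001
t: 9.28
tool_pos: [0.5564, -0.0224, 0.1642]
eef_rot: [[0.871, -0.492, 0.001], [-0.492, -0.871, -0.001], [0.001, 0.0, -1.0]]
ft_force: [-0.1, 0.1, -0.4]
width: 0.006
t 9.275 tip in cont -71.0 69.6 156.2 F [-0.1  0.1 -0.4] w 0.006416286621668931
(-72, 70, 93.5) [-1.  -0.4 62.7] [ 0.    -0.001  0.001]
```

View pics/s4.png

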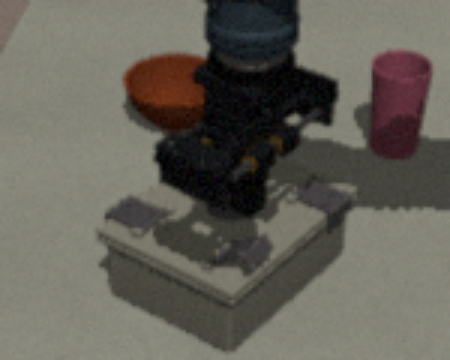

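```bash
python3 -m pendant '[[-1,0,15,0,0,0],[-1,0,25,0,0,0],[-1,0,33,0,0,0],[-1,0,41,0,0,0],[-1,0,48,0,0,0],[-1,0,54,0,0,0],[-1,0,58,0,0,0],[-1,0,61,0,0,0],[-1,0,63,0,0,0],[-1,0,64,0,0,0],[-1,0,64,0,0,0]]';  python3 -m pendant '[[0,0,-40,0,0,0],[0,0,-60,0,0,0],[20,20,-60,0,0,0],[50,50,-60,0,0,0],[72,68,-60,0,0,0],[72,68,-60,0,0,0],[72,68,-60,0,0,0]]'; python3 -c "
from h import *
st();plan(0,2,97)"
```

```text
t: 10.7
tool_pos: [0.5552, -0.0217, 0.1004]
eef_rot: [[0.87, -0.493, 0.0], [-0.493, -0.87, -0.0], [0.0, 0.0, -1.0]]
ft_force: [-2.2, 0.3, 4.5]
width: 0.005
t: 11.58
tool_pos: [0.5838, -0.1156, 0.1595]
eef_rot: [[0.87, -0.493, -0.001], [-0.493, -0.87, 0.001], [-0.001, -0.0, -1.0]]
ft_force: [-1.4, 0.4, 0.1]
width: 0.0
t 11.575 tip in cont -1.4 2.0 151.5 F [-1.4  0.4  0.1] w 0.0004586910466849291
(0, 2, 97) [ 1.4 -0.  54.5] [-0.     0.001 -0.   ]
```

```bash
python3 -m pendant '[[0,0,-30,0,0,0],[-40,0,-60,0,0,0],[-90,0,-60,0,0,0],[-140,0,-60,0,0,0],[-190,0,-60,0,0,0],[-220,0,-60,0,0,0],[-220,0,-60,0,0,0]]'; python3 -c "
from h import *
a=viewer.grab_frame('top');b=viewer.grab_frame('side')
f=lambda i:cv2.convertScaleAbs(cv2.resize(i,(390,330),interpolation=cv2.INTER_CUBIC),alpha=1.5)
cv2.imwrite('pics/s5.png',np.hstack([f(a[125:240,230:365]),f(b[130:225,200:312])]))
cv2.imwrite('pics/full5.png',a)"
```

```text
t: 12.45
tool_pos: [0.3913, -0.0062, 0.2196]
eef_rot: [[0.871, -0.49, 0.001], [-0.49, -0.871, 0.0], [0.0, -0.0, -1.0]]
ft_force: [-1.2, 0.1, -0.3]
width: 0.002
```

View pics/s5.png

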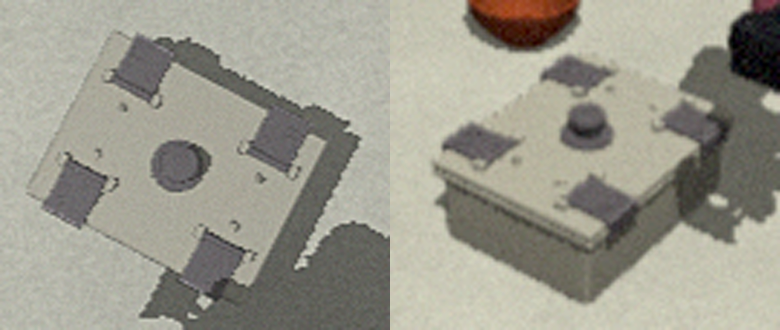

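All four clips lie flat in both views. In the left (top) half they are at (143,68), (278,137), (78,193) and (215,260), and the plunger is up at (181,165). I'll go back to the plunger now.

```bash
python3 -m pendant '[[50,0,0,0,0,0],[100,0,0,0,0,0],[150,0,0,0,0,0],[200,0,20,0,0,0],[221,0,50,0,0,0],[221,0,80,0,0,0],[221,0,88,0,0,0],[221,0,88,0,0,0]]';python3 -c "
from h import *
st();plan(0,2,97)"
```

```text
t: 13.55
tool_pos: [0.5852, -0.1169, 0.1313]
eef_rot: [[0.87, -0.493, -0.001], [-0.493, -0.87, 0.0], [-0.001, 0.0, -1.0]]
ft_force: [-0.6, -0.1, 0.0]
width: 0.004
t 13.55 tip in cont 0.5 1.5 123.3 F [-0.6 -0.1  0. ] w 0.004461142414135356
(0, 2, 97) [-0.5 -0.5 26.3] [ 0.     0.001 -0.   ]
```

```bash
python3 -m pendant '[[0,0,8,0,0,0],[0,0,13,0,0,0],[0,0,18,0,0,0],[0,0,22,0,0,0],[0,0,25,0,0,0],[0,0,27,0,0,0],[0,0,27,0,0,0],[0,0,27,0,0,0]]';python3 -c "
from h import *
st()"
```

```text
t: 14.55
tool_pos: [0.5857, -0.117, 0.1059]
eef_rot: [[0.87, -0.493, 0.002], [-0.493, -0.87, -0.001], [0.002, -0.0, -1.0]]
ft_force: [-2.4, 0.1, 6.8]
width: 0.006
t 14.55 tip in cont 1.0 1.7 97.9 F [-2.4  0.1  6.8] w 0.005947439196004308
```

```bash
python3 -m pendant '[[0,0,1,0,0,0],[0,0,2,0,0,0],[0,0,3,0,0,0],[0,0,3,0,0,0]]';python3 -c "
from h import *
st()"
```

```text
t: 15.05
tool_pos: [0.5859, -0.117, 0.1052]
eef_rot: [[0.87, -0.492, 0.002], [-0.492, -0.87, -0.001], [0.002, 0.0, -1.0]]
ft_force: [-9.6, 2.6, 23.6]
width: -0.001
t 15.05 tip in cont 1.2 1.8 97.2 F [-9.6  2.6 23.6] w -0.0006657120051088843
```

The plunger is hard on its stop: 23.6 N with the tip at 97.2 mm. I'll lift off and retreat.

```bash
python3 -m pendant '[[0,0,-10,0,0,0],[0,0,-25,0,0,0],[0,0,-60,0,0,0],[0,0,-110,0,0,0],[-50,0,-120,0,0,0],[-100,0,-120,0,0,0],[-150,0,-120,0,0,0],[-200,0,-120,0,0,0],[-220,0,-120,0,0,0],[-220,0,-120,0,0,0],[-220,0,-120,0,0,0]]'; python3 -c "
from h import *
a=viewer.grab_frame('top');b=viewer.grab_frame('side')
f=lambda i:cv2.convertScaleAbs(cv2.resize(i,(390,330),interpolation=cv2.INTER_CUBIC),alpha=1.5)
cv2.imwrite('pics/s6.png',np.vstack([np.hstack([f(a[125:240,230:365]),f(b[130:225,200:312])]),np.hstack([cv2.resize(a,(390,270)),cv2.resize(b,(390,270))])]))"
```

```text
t: 16.42
tool_pos: [0.3944, -0.0089, 0.2221]
eef_rot: [[0.87, -0.493, 0.001], [-0.493, -0.87, -0.0], [0.001, -0.0, -1.0]]
ft_force: [0.2, -0.7, -0.1]
width: 0.003
```

View pics/s6.png

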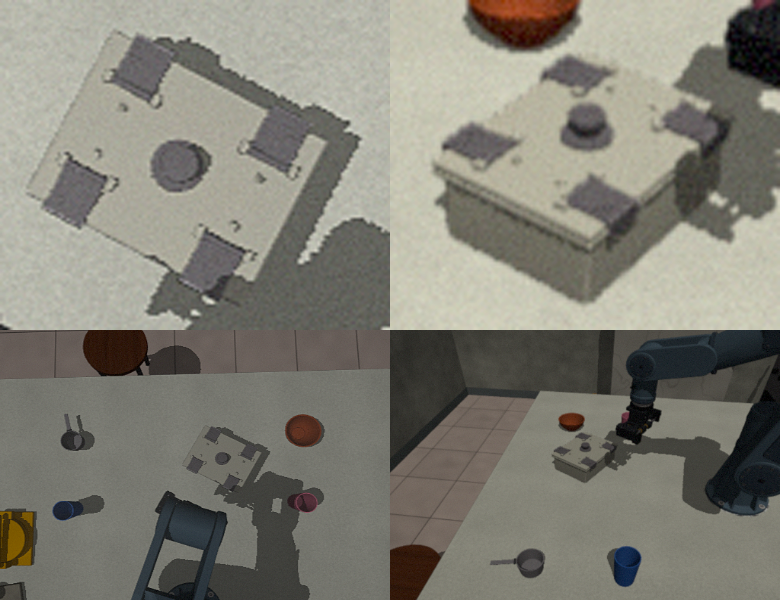

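All four clips are flat, the plunger is back up, the bystanders are where they were, and the arm is clear.

```bash
python3 -c "
from workcell import r
print(r.job_done())"
```

```text
the job is handed in; nothing more can be done
None
```

The job is done and handed in at about 16.5 s, well under the 43 s limit; no verdict was reported. I pressed the clips shut in the order far-left, near-right (its diagonal), far-right, near-left. Then I pushed the plunger down onto its stop and let it back up.

- **Clips:** each one pushed back with the fingertips about 92.5 mm up, the height of a shut clip, at 4 to 15 N. The top and side pictures, taken before the plunger push and again at the end, show all four lying flat.
- **Plunger:** my first push stopped short, at 6.8 N. Pushing about 1 mm further, it went hard against its stop at 23.6 N with the fingertips at 97.2 mm. The last pictures show it back up.
- **Surroundings:** by eye, the bowl, both tumblers and the measuring cup look unmoved, and the arm finished clear of everything. I did not re-measure their positions.
- **Disagreement:** the top and side cameras put the plunger 3 to 6 mm from the lid centre I used, which the 34 mm plunger head easily allowed for. No check failed.

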